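# Take the spice caddy off the barbecue rail and hold it level

### The job

Take the spice caddy off the two-bar rail by its wooden carrying handle: lift it straight up until its hooks clear the top bar, then draw it straight out in front of the rail, towards the robot, keeping it level all the while so that the three spice shakers stay standing in it. Finish still holding it up in the air there, level and motionless and touching nothing else, with its underside at least 12 cm above the pavers and its hooks at least 3 cm in front of the top bar. Leave everything else on the rail and on the ledge where it is.

Things in the scene. Friction and masses are not known exactly. Their poses are not given: they have to be found in the camera images.
- caddy_grip (a point): Centre of the caddy's wooden handle, the place to grip; axes as the caddy's: z up, y along the handle, +x towards the rail. The handle is a bar 22 mm thick (x), 26 mm high (z), 210 mm long (y), held at its ends by upright steel straps 34 mm wide (x). It is 165 mm above the caddy's underside; the shakers' tops are at least 55 mm below the handle. Grip it in the middle, firmly.
- caddy: Spice caddy: open steel tray with an arched handle; origin at the centre of its underside, z up, y along it, +x towards the rail. 90 mm deep (x), 216 mm long (y), walls 55 mm high, 80 mm at the back. About 0.4 kg, its load 0.3 kg, perhaps heavier at one end. It hangs left or right of the rail's middle, level, underside 70 mm above the pavers, rubber buffers leaning on the low bar.
- caddy_hook (a point): Midpoint between the caddy's two hooks, at the top of their bends: x = +56 mm, 108 mm above the underside, 57 mm below the handle's centre. The hooks, 22 mm wide, at y = +75 and -75 mm, rise from the back wall, bend over the top bar and come down 22 mm behind it, with 8 mm of play in x. They pass over the bar once the caddy has risen 22 mm. Their rear face is at x = +68 mm.
- rail: Stainless hanging rail fixed to the pavers; origin on the pavers under its middle, y along the bars, z up, -x towards the robot. Two level bars 12 mm thick, one above the other at x = 0, axes 169 and 90 mm up, end at y = +260 and -260 mm in posts 193 mm high on round feet 56 mm wide. Caddy and pot hang with their centres at x = -59 mm.
- shaker_tall: Steel spice shaker, 48 mm wide and 92 mm high, standing loose in one of the caddy's three compartments (which one varies); origin at the centre of its underside, z up.
- shaker_jar: Glass spice shaker with a dark cap, 54 mm wide and 78 mm high, loose in another compartment; origin at the centre of its underside, z up.
- shaker_short: Steel spice shaker, 58 mm wide and 60 mm high, loose in the third compartment; origin at the centre of its underside, z up.
- pot: Bystander: round steel utensil pot, 88 mm wide and 125 mm high, with the handles of three utensils sticking out, hung by one hook on the other half of the rail; origin at the centre of its underside, 40 mm above the pavers; the utensils reach 280 mm above the pavers and up to 60 mm to the side of its centre.
- trivet: Bystander: round ceramic trivet, 160 mm wide and 15 mm high, flat on the pavers before the rail; origin at the centre of its underside.
- tongs: Bystander: tongs with orange silicone grips and tips, 300 mm long and 24 mm high, lying on the right (-y); origin under their middle.
- canister: Bystander: screw-top plastic canister, 110 mm wide and 171 mm high, on the right (-y); origin at the centre of its underside.
- skewer_block: Bystander: drilled wooden block, 90 x 170 x 55 mm, with steel skewers standing in it to 235 mm high, on the left (+y); origin at the centre of its underside.
- tin: Bystander: small stainless spice tin, 63 mm wide and 74 mm high, on a wooden lazy susan 200 mm wide and 32 mm high on the left (+y); origin at the centre of the tin's underside.

How it is judged:
By the outcome, as a careful person would: the job done as asked, in the order asked, and still so for the second after the job is handed in, while the arm keeps its last pose, push and grip.
It also fails if it takes over 32 s, if anything falls off the work surface, if the arm or the gripper's body presses on something with over 40 N, if the wrist force passes 120 N, or if a joint passes its speed limit or range.

### The arm

A 6-joint arm with a two-finger parallel gripper is mounted at the origin on the work surface. World frame = base frame: x ahead of the robot, y to its left, z up, the work surface at z = 0. Lengths are in m, angles in rad, forces in N, time in s.
With the tool pointing down it reaches from about 0.35 to 0.975 m from the base axis. Payload 4.9 kg.
Tool frame: the origin (TCP) lies at the very end of the fingers, on their centre line; the grasp point (between the pads) lies 19 mm behind it; z points along the fingers, y is the direction in which the jaws open and shut (so a half turn about z gives the same grasp; the last joint's range is limited). The gripper opens to 85 mm and grips with 20 to 120 N. Pads are 22 mm wide; open, the fingers measure 114 mm over their backs; the gripper's body (76 mm by 85 mm) begins 54 mm behind the grasp point. The pads swing forward as they close: fully open they stand 13 mm farther back than shut.
Start: joints at [1.201, 0.053, 1.613, -0, 1.476, -0.119], TCP at [0.155, 0.605, 0.231] pointing down, gripper open.
Joint ranges: [-3.01, 3.01], [-1.01, 2.22], [0.06, 2.58], [-1.02, 4.17], [0.09, 2.62], [-3.14, 3.14]. Speed limits (rad/s): [2.57, 2.57, 3.14, 3.14, 3.14, 3.14].

### API

Orientations are given as a unit quaternion [x, y, z, w].
In Python, from cell import arm gives the robot as it stands.
- The arm moves only by the tool step_arm, never from a script. Its arguments are lists of equal length, an entry for each row: "hand": the finger opening in cm, from 0 to 8.54; "delta_pos": the shift along the tool's x, y, z in cm, a list of three; "dr": the turn, a rotation vector about the tool's x, y, z in degrees, a list of three. In form: {"hand": [hand, ...], "delta_pos": [[dx, dy, dz], ...], "dr": [[rx, ry, rz], ...]}. A call has exactly 5 rows; each row is the pose to reach, as a shift and turn from the pose commanded when the call began, along the tool's axes at that moment; what a row does not reach only later rows make up. A row lasts 1/10 s, in which the tool goes at most 50 mm and 8.59 degrees, less where a joint would pass 70% of its speed; a pose out of reach is approached as far as the arm can. A call with a gripper value outside its range is refused whole. The fingers move at their own pace and stop on an object; "newtons" is the grip in N (left out, the last holds). Time passes only in rows, so rows that repeat a pose let the fingers close, or fill a call up. It gives the time, the measured TCP pose, the force and the opening at its end, in the units of the state.
- arm.state(): the state, without advancing time (a new reading comes with each control period).
- arm.get_image(name): name is "scene" or "side" or "wrist"; returns the picture (480x640x3 uint8, red, green, blue); there is no depth.
- arm.calibration(name): a dict with "fovy" (degrees; the focal length in pixels is half the picture's height over the tangent of half this angle, whatever the lens; pixels are square), "cx", "cy" (the principal point, pixels), "position" and "orientation" of the camera in the world. Camera axes: x right, y up, looking along -z (the intrinsics and any distortion apply to the point x, -y, -z); pixel columns grow to the right and rows downward; lengths in m; the calibration is good to about 2 mm. The wrist camera is an equidistant fisheye: a pixel r from the principal point sees the ray r / f radians off the axis. A picture is of the moment at which its call begins: read the wrist's pose just before it. calibration takes no time and is no camera call; for the wrist camera it gives the pose at the moment of the call.
- arm.finish_job(): hands the job in, once; it reports no verdict.
The state is a dict: "time_s": time; "qpos": joint angles; "dq": joint speeds; "effort": joint torques, N m; "tcp_pos": TCP position; "ee_rot": TCP orientation; "ft_force": force on the tool from outside, world axes, zero at the start; "moment": the same for the moment, N m; "opening": opening from 0.0 (shut) to 1.0 (fully open).
Only numpy, scipy, OpenCV 4.12 (cv2) and the standard library are available. Lean on these libraries where they do the work, as an engineer would, in place of code of your own. Each camera call takes 0.05 s, during which the arm holds its last target.

## Working session

There is one attempt and no reset: what is moved stays moved. The work goes in short steps, Python scripts to look and compute and a tool call to move; the robot and the scene stay as the last step left them, time stands still between calls to the robot, and variables do not carry over. Pictures are saved under pics/ and viewed, and the job is handed in when it is done.

Besides the shell and the picture viewer there is one more tool, called after ">>>" as name(argument=value, ...) on one line, values as JSON. step_arm: Moves the arm, as the interface text tells. Its arguments: {"type":"object","properties":{"hand":{"type":"array","items":{"type":"number"}},"delta_pos":{"type":"array","items":{"type":"array","items":{"type":"number"}}},"dr":{"type":"array","items":{"type":"array","items":{"type":"number"}}},"newtons":{"type":"number"}},"required":["hand","delta_pos","dr"]}

```bash
mkdir -p pics; ls
python3 - <<'E'
from cell import arm
import cv2
s=arm.state()
print({k:(s[k]) for k in ('time_s','tcp_pos','ee_rot','ft_force','opening')})
for n in ('scene','side'):
    c=arm.calibration(n); print(n,c)
    cv2.imwrite(f'pics/{n}0.png',arm.get_image(n)[:,:,::-1])
print(arm.calibration('wrist'))
E
```

```text
pics
{'time_s': 0.0, 'tcp_pos': array([0.15487575, 0.60486766, 0.23007957]), 'ee_rot': array([ 1.25065373e-01,  9.92147972e-01, -9.95716021e-04, -2.49318939e-04]), 'ft_force': array([-0.45281738,  0.68256086,  0.20633607]), 'opening': 0.9955801387056669}
scene {'fovy': 45.11781742423757, 'cx': 319.29268343322406, 'cy': 234.00750726808067, 'position': array([ 0.88145626, -0.65024173,  1.45632832]), 'orientation': array([0.2538955 , 0.07385061, 0.25955636, 0.9288238 ])}
side {'fovy': 45.18154821256234, 'cx': 317.6193479585321, 'cy': 243.43165414979055, 'position': array([ 0.80322275, -1.43704694,  1.11158953]), 'orientation': array([0.47878055, 0.04717062, 0.09261956, 0.87176014])}
{'fovy': 65.70646984690485, 'cx': 318.6374043934541, 'cy': 241.33687184917773, 'position': array([0.08866318, 0.62182631, 0.37306765]), 'orientation': array([-0.10820181, -0.08338647,  0.60701021,  0.78286504])}
```

View pics/scene0.png

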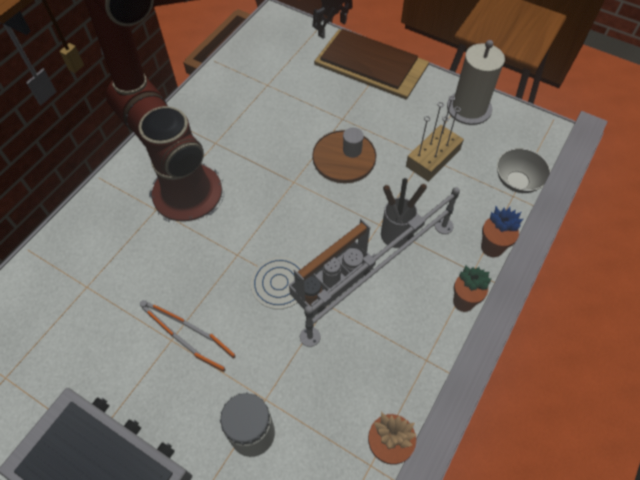

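View pics/side0.png

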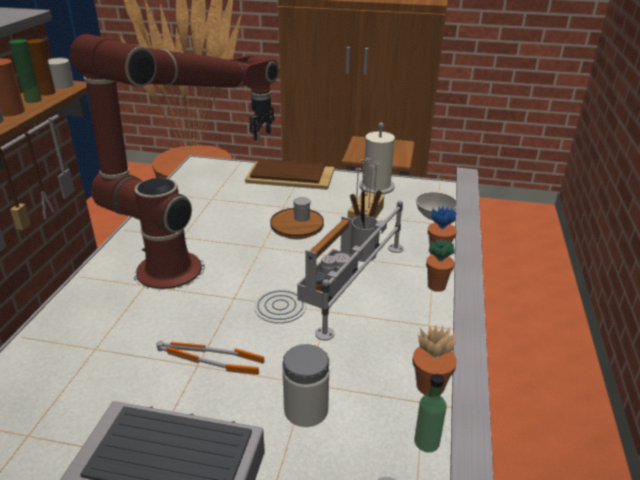

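The scene view shows the caddy handle (wood) from about (299,277) to (367,226), and the rail feet near (310,337) and (444,227). The side view shows the handle from about (311,250) to (348,227). Next I'll measure both in close-up.

```bash
cat > h.py <<'E'
import numpy as np, cv2
from scipy.spatial.transform import Rotation as R
def ray(c,u,v,H=480):
    f=H/2/np.tan(np.radians(c['fovy'])/2)
    d=np.array([(u-c['cx'])/f,-(v-c['cy'])/f,-1.0])
    d=R.from_quat(c['orientation']).apply(d); return np.array(c['position']),d/np.linalg.norm(d)
def onplane(c,u,v,z):
    o,d=ray(c,u,v); return o+d*(z-o[2])/d[2]
def proj(c,p):
    f=240/np.tan(np.radians(c['fovy'])/2)
    q=R.from_quat(c['orientation']).inv().apply(np.array(p)-c['position'])
    return np.array([c['cx']+f*q[0]/-q[2], c['cy']-f*q[1]/-q[2]])
def tri(rs):
    A=np.zeros((3,3));b=np.zeros(3)
    for o,d in rs:
        M=np.eye(3)-np.outer(d,d);A+=M;b+=M@o
    p=np.linalg.solve(A,b); return p,[np.linalg.norm((np.eye(3)-np.outer(d,d))@(p-o)) for o,d in rs]
def handle_mask(img,box):
    x0,y0,x1,y1=box
    h=cv2.cvtColor(img,cv2.COLOR_RGB2HSV)
    m=cv2.inRange(h,(3,110,50),(18,255,255)); o=np.zeros_like(m); o[y0:y1,x0:x1]=m[y0:y1,x0:x1]
    n,l,st,ce=cv2.connectedComponentsWithStats(o); k=1+np.argmax(st[1:,4])
    return (l==k).astype(np.uint8)*255,st[k],ce[k]
E
python3 - <<'E'
from h import *
from cell import arm
C={n:arm.calibration(n) for n in('scene','side')}
I={n:cv2.imread(f'pics/{n}0.png')[:,:,::-1].copy() for n in C}
box={'scene':(285,210,385,300),'side':(300,215,360,262)}
rs=[]
for n in C:
    m,st,ce=handle_mask(I[n],box[n]); 
    r=cv2.minAreaRect(cv2.findContours(m,0,1)[0][0]); print(n,st,ce,r,cv2.boxPoints(r).round(1).tolist())
    rs.append(ray(C[n],*ce)); print(onplane(C[n],*ce,0.235))
print(tri(rs))
crops=[]
a=I['scene'][170:360,270:480]; b=I['side'][180:350,250:460]
cv2.imwrite('pics/c1.png',cv2.resize(a[:,:,::-1],None,fx=3,fy=3,interpolation=2)); cv2.imwrite('pics/c2.png',cv2.resize(b[:,:,::-1],None,fx=3.5,fy=3.5,interpolation=2))
E
```

```text
scene [300 223  66  54 556] [332.51618705 249.49640288] ((332.4730529785156, 249.46539306640625), (7.104170322418213, 80.1631088256836), 52.12501525878906) [[298.70001220703125, 271.29998779296875], [361.8999938964844, 222.10000610351562], [366.29998779296875, 227.6999969482422], [303.0, 276.8999938964844]]
[ 0.54954196 -0.055671    0.235     ]
side [300 215  23  23 372] [310.62634409 225.57526882] ((311.0, 226.0), (22.0, 22.0), 90.0) [[300.0, 215.0], [322.0, 215.0], [322.0, 237.0], [300.0, 237.0]]
[0.48350963 0.00334498 0.235     ]
(array([ 0.53041852, -0.07549556,  0.27767259]), [np.float64(0.02975598852624513), np.float64(0.02975598852624487)])
```

View pics/c1.png

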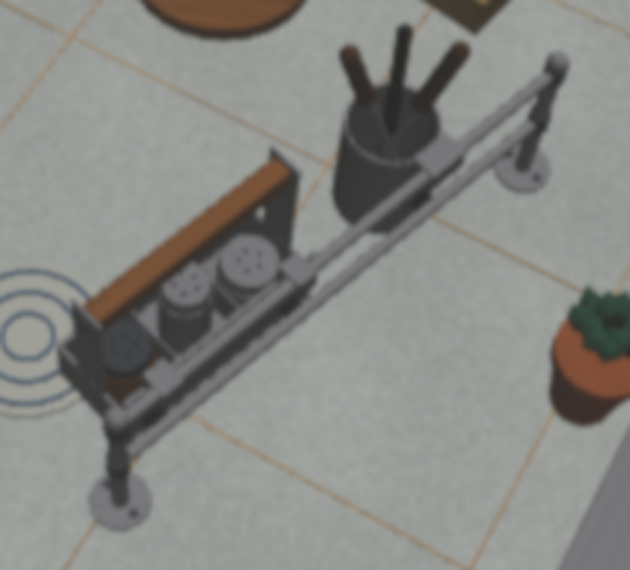

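View pics/c2.png

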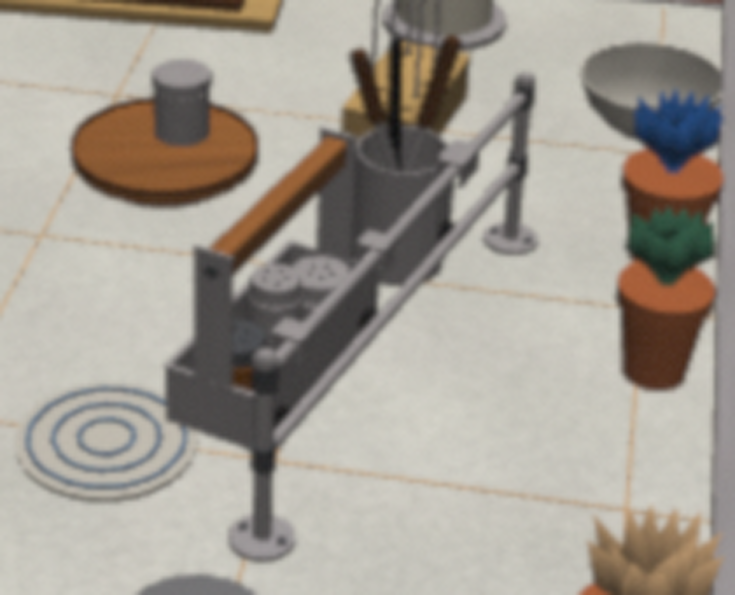

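Close-ups: handle, three shakers (jar nearest the right end), hooks, and the pot on the other half. The first side mask picked up the lazy susan, so I'm redoing it with a seeded component and measuring the rail feet and post tops.

Run:
```python
from h import *
from cell import arm
C={n:arm.calibration(n) for n in('scene','side')}
I={n:cv2.imread(f'pics/{n}0.png')[:,:,::-1].copy() for n in C}
seed={'scene':(332,249),'side':(330,236)}
E={}
for n in C:
    h=cv2.cvtColor(I[n],cv2.COLOR_RGB2HSV); m=cv2.inRange(h,(3,90,40),(20,255,255))
    l=cv2.connectedComponents(m)[1]; u,v=seed[n]; k=l[v,u]; assert k
    mm=(l==k).astype(np.uint8); ys,xs=np.nonzero(mm); 
    P=np.c_[xs,ys].astype(float); c=P.mean(0); d=np.linalg.svd(P-c,full_matrices=0)[2][0]; d*=np.sign(d[0])
    t=(P-c)@d; E[n]=[c+d*t.min(),c+d*t.max(),c]; mid=c+d*(t.min()+t.max())/2; E[n].append(mid)
    print(n,len(P),np.round(E[n],1).tolist())
for i,nm in enumerate(('right end','left end','centroid','mid')):
    p,e=tri([ray(C[n],*E[n][i]) for n in C]); print(nm,p.round(4),np.round(e,4),'plane .24',onplane(C['scene'],*E['scene'][i],.24).round(4),onplane(C['side'],*E['side'][i],.24).round(4))
for nm,u,v,z in (('topL',456,190.7,.19),('topR',309.3,309.3,.19),('footL',444.3,226.7,.003),('footR',310,336.7,.003)):
    print(nm,onplane(C['scene'],u,v,z).round(4))
for nm,u,v,z in (('topL',250+523/3.5,180+80/3.5,.19),('topR',250+265/3.5,180+358/3.5,.19),('footL',250+511/3.5,180+239/3.5,.003),('footR',250+263/3.5,180+538/3.5,.003)):
    print('side',nm,onplane(C['side'],u,v,z).round(4))
```

```text
scene 632 [[300.8, 274.3], [364.3, 225.1], [332.3, 249.8], [332.5, 249.7]]
side 409 [[313.1, 253.2], [348.0, 220.0], [330.6, 236.6], [330.6, 236.6]]
right end [ 0.5245 -0.1567  0.2462] [0.0016 0.0016] plane .24 [ 0.521  -0.1541  0.24  ] [ 0.5241 -0.1481  0.24  ]
left end [0.5878 0.036  0.2497] [0.0025 0.0025] plane .24 [0.5829 0.0418 0.24  ] [0.588  0.0515 0.24  ]
centroid [ 0.5545 -0.0624  0.2463] [0.0018 0.0018] plane .24 [ 0.551  -0.0591  0.24  ] [ 0.5545 -0.053   0.24  ]
mid [ 0.5545 -0.0615  0.2458] [0.0017 0.0017] plane .24 [ 0.5512 -0.0585  0.24  ] [ 0.5546 -0.053   0.24  ]
topL [0.7274 0.2904 0.19  ]
topR [ 0.5728 -0.2015  0.19  ]
footL [0.7289 0.2934 0.003 ]
footR [ 0.5701 -0.2007  0.003 ]
side topL [0.7252 0.2873 0.19  ]
side topR [ 0.5714 -0.2054  0.19  ]
side footL [0.7277 0.2967 0.003 ]
side footR [ 0.5713 -0.1998  0.003 ]
```

Checks: the post spacing comes out at 0.518 m against 0.520. The handle sits about 60 mm in front of the rail, against 59 given. Its top is near z = 0.246, consistent with a centre at 0.235. The grip point is therefore about (0.554, -0.060, 0.235), with rail yaw about -17.5°. Next, the move deltas.

```bash
cat >> h.py <<'E'
def goal_rot(yaw):  # tool y along rail x axis (cos,sin), z down
    y=np.array([np.cos(yaw),np.sin(yaw),0]);z=np.array([0,0,-1.]);return R.from_matrix(np.c_[np.cross(y,z),y,z])
def delta(s,p,Rg):
    R0=R.from_quat(s['ee_rot']); return (R0.inv().apply(np.array(p)-s['tcp_pos'])*100).round(2),(R0.inv()*Rg).as_rotvec(degrees=True).round(2)
E
python3 - <<'E'
from h import *
from cell import arm
s=arm.state(); Rg=goal_rot(np.radians(-17.5))
print(delta(s,[.554,-.06,.36],Rg))
E
```

```text
(array([-55.16, -54.53, -12.89]), array([-9.000e-02,  8.000e-02,  9.313e+01]))
```

>>> step_arm(hand=[8.5, 8.5, 8.5, 8.5, 8.5], delta_pos=[[-1.5, -1.5, -2.5], [-4.5, -4.5, -5.5], [-7.5, -7.5, -8.5], [-10.5, -10.5, -11], [-14, -14, -12.9]], dr=[[0, 0, 4], [0, 0, 10], [0, 0, 16], [0, 0, 22], [0, 0, 28]])

```text
time_s: 0.6
tcp_pos: [0.2535, 0.4388, 0.3598]
ee_rot: [0.363, 0.932, 0.001, 0.0]
ft_force: [0.4, 0.2, -0.2]
opening: 0.99
```

Run:
```python
from h import *
from cell import arm
s=arm.state(); print(s['time_s'],s['tcp_pos'],s['qpos'].round(3) if hasattr(s['qpos'],'round') else s['qpos']); Rg=goal_rot(np.radians(-17.5))
print(delta(s,[.554,-.06,.36],Rg))
```

```text
0.6 [0.25353783 0.43884924 0.35978662] [ 0.9   -0.277  1.706 -0.     1.71   0.072]
(array([-5.587e+01, -1.643e+01, -5.000e-02]), array([ 9.000e-02, -6.000e-02,  6.495e+01]))
```

>>> step_arm(hand=[8.5, 8.5, 8.5, 8.5, 8.5], delta_pos=[[-4.5, -1.3, 0], [-9, -2.6, 0], [-13.5, -3.9, 0], [-18, -5.2, 0], [-22, -6.5, 0]], dr=[[0, 0, 6], [0, 0, 12], [0, 0, 18], [0, 0, 24], [0, 0, 30]])

```text
time_s: 1.1
tcp_pos: [0.3723, 0.2417, 0.3576]
ee_rot: [0.592, 0.806, -0.0, 0.0]
ft_force: [0.6, -0.5, 0.0]
opening: 0.991
```

Run:
```python
from h import *
from cell import arm
s=arm.state(); Rg=goal_rot(np.radians(-17.5))
print(delta(s,[.554,-.06,.36],Rg))
```

```text
(array([-34.22,   8.34,  -0.23]), array([-1.000e-02,  2.000e-02,  3.486e+01]))
```

>>> step_arm(hand=[8.5, 8.5, 8.5, 8.5, 8.5], delta_pos=[[-4.5, 1.1, 0], [-9, 2.2, 0], [-13.5, 3.3, 0], [-18, 4.4, 0], [-22.5, 5.5, -0.2]], dr=[[0, 0, 6], [0, 0, 12], [0, 0, 18], [0, 0, 24], [0, 0, 30]])

```text
time_s: 1.6
tcp_pos: [0.4927, 0.044, 0.3594]
ee_rot: [0.781, 0.625, -0.0, -0.0]
ft_force: [1.0, 0.6, 0.6]
opening: 0.993
```

Run:
```python
from h import *
from cell import arm
s=arm.state(); Rg=goal_rot(np.radians(-17.5))
print(delta(s,[.554,-.06,.36],Rg))
```

```text
(array([-8.81,  8.26, -0.07]), array([-0.05, -0.  ,  4.86]))
```

>>> step_arm(hand=[8.5, 8.5, 8.5, 8.5, 8.5], delta_pos=[[-3, 2.8, 0], [-6, 5.6, 0], [-8, 7.5, 0], [-8.8, 8.25, 0], [-8.8, 8.25, 0]], dr=[[0, 0, 2], [0, 0, 4], [0, 0, 4.9], [0, 0, 4.9], [0, 0, 4.9]])

```text
time_s: 2.1
tcp_pos: [0.5542, -0.0584, 0.3591]
ee_rot: [0.806, 0.592, -0.001, -0.001]
ft_force: [0.5, 0.1, -0.5]
opening: 0.995
```

Run:
```python
from h import *
from cell import arm
s=arm.state(); Rg=goal_rot(np.radians(-17.5)); print(s['tcp_pos'])
print(delta(s,[.554,-.06,.36],Rg)); c=arm.calibration('wrist'); im=arm.get_image('wrist')
np.save('pics/w1.npy',im); import pickle; pickle.dump(c,open('pics/w1.pkl','wb'));cv2.imwrite('pics/w1.png',im[:,:,::-1]); print(c)
```

```text
[ 0.55415099 -0.05844803  0.35914567]
(array([-0.15,  0.03, -0.09]), array([-0.11, -0.  ,  0.15]))
{'fovy': 65.70646984690485, 'cx': 318.6374043934541, 'cy': 241.33687184917773, 'position': array([0.57480335, 0.00649524, 0.50202084]), 'orientation': array([-0.13415936,  0.02119527, -0.14980621,  0.97934168])}
```

View pics/w1.png

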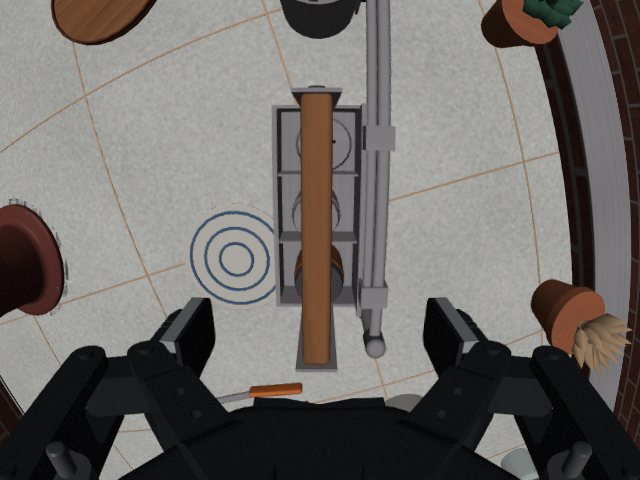

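The wrist view shows the handle running from (317,94) to (316,364), centred between the open fingers. I'm casting its ends and edges through the fisheye model onto the handle's top plane (z = 0.248).

```bash
cat >> h.py <<'E'
def fray(c,u,v):
    f=240/np.tan(np.radians(c['fovy'])/2)
    x,y=(u-c['cx'])/f,(v-c['cy'])/f; th=np.hypot(x,y); k=np.sin(th)/max(th,1e-9)
    d=R.from_quat(c['orientation']).apply([x*k,-y*k,-np.cos(th)]); return np.array(c['position']),d
def fplane(c,u,v,z):
    o,d=fray(c,u,v); return o+d*(z-o[2])/d[2]
E
python3 - <<'E'
from h import *
import pickle
from cell import arm
im=np.load('pics/w1.npy'); c=pickle.load(open('pics/w1.pkl','rb'))
h=cv2.cvtColor(im,cv2.COLOR_RGB2HSV); m=cv2.inRange(h,(3,90,40),(20,255,255)); l=cv2.connectedComponents(m)[1]; k=l[200,317]
ys,xs=np.nonzero(l==k); print(xs.min(),xs.max(),ys.min(),ys.max())
ctr=[]
for v in (98,120,160,200,240,280,320,345,358):
    r=xs[ys==v]; a=fplane(c,r.min()-.5,v,.248); b=fplane(c,r.max()+.5,v,.248); ctr.append((a+b)/2)
    print(v,r.min(),r.max(),a.round(4)[:2],b.round(4)[:2],np.linalg.norm(a-b).round(4))
ctr=np.array(ctr)[:,:2]; g=ctr.mean(0); d=np.linalg.svd(ctr-g)[2][0]; d*=np.sign(d[1]); yaw=-np.degrees(np.arctan2(d[0],d[1])); print('yaw',yaw)
e1=fplane(c,317,ys.min()-.5,.248)[:2]; e2=fplane(c,316,ys.max()+.5,.248)[:2]; print(e1,e2,np.linalg.norm(e1-e2))
t=((e1+e2)/2-g)@d; print('mid',g+d*t)
for z in (.24,): print(((fplane(c,317,ys.min()-.5,z)+fplane(c,316,ys.max()+.5,z))/2))
E
```

```text
294 343 93 364
98 301 332 [0.5715 0.0379] [0.592  0.0314] 0.0215
120 301 331 [0.567  0.0234] [0.5869 0.0171] 0.0209
160 301 331 [ 0.5587 -0.0027] [ 0.5787 -0.009 ] 0.0211
200 301 331 [ 0.5502 -0.0291] [ 0.5706 -0.0355] 0.0214
240 302 330 [ 0.5419 -0.0566] [ 0.5616 -0.0627] 0.0206
280 302 343 [ 0.5324 -0.0855] [ 0.5619 -0.0947] 0.0309
320 303 329 [ 0.5227 -0.1172] [ 0.5425 -0.1234] 0.0207
345 303 329 [ 0.5155 -0.1387] [ 0.536  -0.1451] 0.0214
358 303 329 [ 0.5115 -0.1506] [ 0.5324 -0.1571] 0.0218
yaw -17.368904523912256
[0.58321401 0.03811953] [ 0.52001551 -0.15997956] 0.20793581110401652
mid [ 0.5518801  -0.06101301]
[ 0.55088447 -0.06305347  0.24      ]
```

Wrist measurement: the handle centre is at about (0.5517, -0.061), its width is 21 mm and its length 208 mm (22 and 210 given), and its yaw is -17.4°. The fingers' midpoint in the picture (u ≈ 319 against 316 for the handle) agrees with a shift of about 2 mm. Descending in two calls.

Run:
```python
from h import *
from cell import arm
s=arm.state(); Rg=goal_rot(np.radians(-17.4))
print(delta(s,[.5518,-.0608,.27],Rg))
```

```text
(array([-0.38, -0.08,  8.95]), array([-0.08, -0.02,  0.12]))
```

>>> step_arm(hand=[8.5, 8.5, 8.5, 8.5, 8.5], delta_pos=[[-0.1, 0, 1.5], [-0.3, -0.1, 4], [-0.35, -0.1, 6.5], [-0.35, -0.1, 8.5], [-0.35, -0.1, 9]], dr=[[0, 0, 0.1], [0, 0, 0.1], [0, 0, 0.1], [0, 0, 0.1], [0, 0, 0.1]])

```text
time_s: 2.65
tcp_pos: [0.5499, -0.059, 0.266]
ee_rot: [0.805, 0.593, -0.002, -0.002]
ft_force: [1.0, 0.2, -0.4]
opening: 0.998
```

Run:
```python
from h import *
from cell import arm
im=arm.get_image('wrist'); s=arm.state(); Rg=goal_rot(np.radians(-17.4))
cv2.imwrite('pics/w2.png',im[:,:,::-1]); print(s['time_s'],s['tcp_pos'],s['ft_force'],delta(s,[.5518,-.0608,.215],Rg))
```

```text
2.7 [ 0.55036652 -0.05929952  0.26682483] [-0.25293732 -0.73323762  0.65486732] (array([-0.1 ,  0.21,  5.18]), array([-0.27,  0.01,  0.12]))
```

View pics/w2.png

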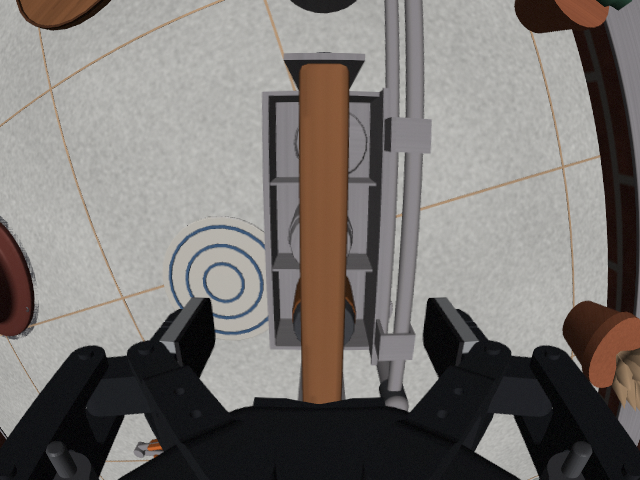

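At the lower height, the handle at v=300 is centred at u ≈ 322, with the finger midpoint at 319. That calls for +2 mm in tool y, agreeing with the pose-based figure. Continuing down.

>>> step_arm(hand=[8.5, 8.5, 8.5, 8.5, 8.5], delta_pos=[[0, 0.1, 1.2], [-0.1, 0.2, 2.8], [-0.1, 0.2, 4.2], [-0.1, 0.2, 5.1], [-0.1, 0.2, 5.1]], dr=[[-0.1, 0, 0.1], [-0.2, 0, 0.1], [-0.2, 0, 0.1], [-0.2, 0, 0.1], [-0.2, 0, 0.1]])

```text
time_s: 3.2
tcp_pos: [0.5527, -0.0621, 0.2166]
ee_rot: [0.806, 0.591, -0.0, -0.0]
ft_force: [-0.5, -0.2, -0.2]
opening: 0.995
```

Run:
```python
from h import *
from cell import arm
im=arm.get_image('wrist'); s=arm.state(); Rg=goal_rot(np.radians(-17.4))
cv2.imwrite('pics/w3.png',im[:,:,::-1]); print(s['time_s'],s['tcp_pos'],s['ft_force'],delta(s,[.5518,-.0608,.215],Rg))
```

```text
3.25 [ 0.55324374 -0.06225139  0.21791796] [ 1.23704388  0.16066603 -0.44759651] (array([ 0.1 , -0.18,  0.29]), array([ 0.09,  0.01, -0.08]))
```

View pics/w3.png

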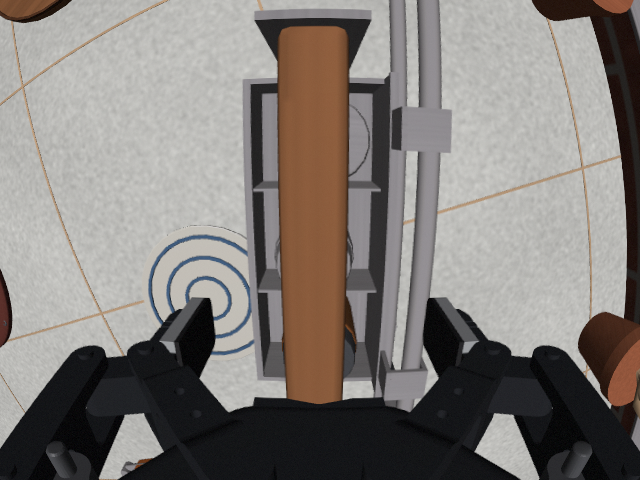

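Here the handle is at u ≈ 282–347 at v=300 (centre 314.5, finger midpoint 319), so I shift about -1.5 mm, lower 2.5 mm, and start closing gently.

>>> step_arm(hand=[8.5, 8.5, 6, 4, 2.8], delta_pos=[[0, -0.1, 0.2], [0, -0.15, 0.2], [0, -0.15, 0.2], [0, -0.15, 0.2], [0, -0.15, 0.2]], dr=[[0.1, 0, -0.1], [0.1, 0, -0.1], [0.1, 0, -0.1], [0.1, 0, -0.1], [0.1, 0, -0.1]], newtons=30)

```text
time_s: 3.75
tcp_pos: [0.5524, -0.0619, 0.2174]
ee_rot: [0.806, 0.592, 0.001, 0.001]
ft_force: [0.1, 0.3, 0.5]
opening: 0.507
```

Run:
```python
from h import *
from cell import arm
im=arm.get_image('wrist'); s=arm.state(); Rg=goal_rot(np.radians(-17.4))
cv2.imwrite('pics/w4.png',im[:,:,::-1]); print(s['time_s'],s['tcp_pos'],s['ft_force'],s['opening'],delta(s,[.5518,-.0608,.215],Rg))
```

```text
3.8 [ 0.55238723 -0.06187852  0.21727096] [-0.21134924 -0.15613459 -0.22873331] 0.41927589351112515 (array([ 0.09, -0.09,  0.23]), array([ 0.12, -0.  ,  0.03]))
```

View pics/w4.png

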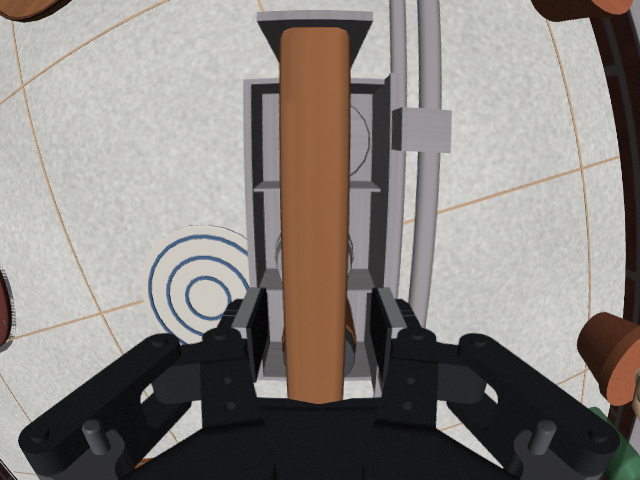

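The pads are at u ≈ 265 and 372 (midpoint 318.5), with the handle centred at 316: 0.8 mm off, well within the play. Closing.

>>> step_arm(hand=[2.8, 2.4, 2.0, 1.6, 1.2], delta_pos=[[0, -0.08, 0.2], [0, -0.08, 0.2], [0, -0.08, 0.2], [0, -0.08, 0.2], [0, -0.08, 0.2]], dr=[[0.1, 0, 0], [0.1, 0, 0], [0.1, 0, 0], [0.1, 0, 0], [0.1, 0, 0]], newtons=40)

```text
time_s: 4.3
tcp_pos: [0.5511, -0.0615, 0.2148]
ee_rot: [0.806, 0.592, -0.0, -0.001]
ft_force: [-3.0, 0.5, 0.3]
opening: 0.252
```

Run:
```python
from h import *
from cell import arm
s=arm.state(); Rg=goal_rot(np.radians(-17.4))
print(s['time_s'],s['tcp_pos'],s['ft_force'],s['moment'],s['opening'],delta(s,[.5518,-.0608,.215],Rg))
```

```text
4.3 [ 0.55110454 -0.06148598  0.21484867] [-3.04200452  0.46652277  0.33565385] [ 0.12492581  0.36716948 -0.11003501] 0.25199006601678203 (array([ 0.09,  0.05, -0.02]), array([-0.08,  0.  ,  0.03]))
```

The opening of 0.252 (about 21.5 mm) matches the handle's 22 mm thickness. Firming up the grip.

>>> step_arm(hand=[0.5, 0, 0, 0, 0], delta_pos=[[0, 0, 0], [0, 0, 0], [0, 0, 0], [0, 0, 0], [0, 0, 0]], dr=[[0, 0, 0], [0, 0, 0], [0, 0, 0], [0, 0, 0], [0, 0, 0]], newtons=110)

```text
time_s: 4.8
tcp_pos: [0.5511, -0.0615, 0.215]
ee_rot: [0.806, 0.592, -0.0, -0.0]
ft_force: [-5.1, 1.5, 2.0]
opening: 0.24
```

Run:
```python
from h import *
from cell import arm
im=arm.get_image('wrist'); s=arm.state(); Rg=goal_rot(np.radians(-17.4))
cv2.imwrite('pics/w5.png',im[:,:,::-1]); print(s['time_s'],s['tcp_pos'],s['ft_force'],s['moment'],s['opening'],delta(s,[.5518,-.0608,.215],Rg))
```

```text
4.85 [ 0.55113244 -0.06151815  0.21502816] [-5.21095406  1.60067029  1.88752266] [ 0.21849673  0.82053742 -0.10243107] 0.24295361309505767 (array([0.09, 0.04, 0.  ]), array([-0.07,  0.01,  0.03]))
```

View pics/w5.png

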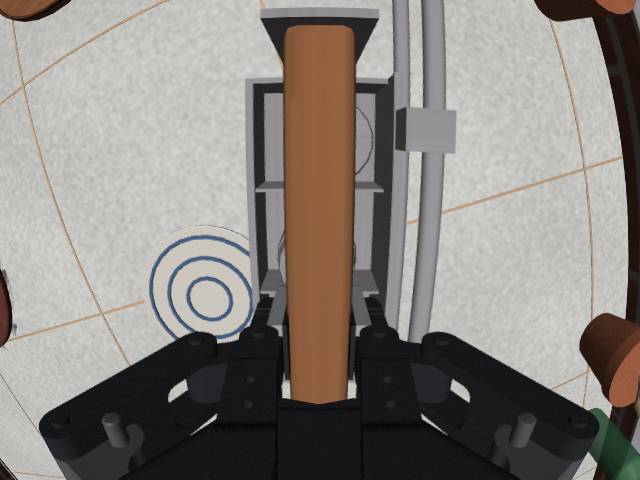

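The gripper holds the handle between the pads. About 5 N of reaction pushes toward the robot (buffers pressed on the low bar), so I relax 1 mm and begin a slow lift.

>>> step_arm(hand=[0, 0, 0, 0, 0], delta_pos=[[0, -0.05, 0], [0, -0.1, -0.1], [0, -0.1, -0.3], [0, -0.1, -0.6], [0, -0.1, -1.0]], dr=[[0, 0, 0], [0, 0, 0], [0, 0, 0], [0, 0, 0], [0, 0, 0]], newtons=115)

```text
time_s: 5.35
tcp_pos: [0.5509, -0.0617, 0.2213]
ee_rot: [0.806, 0.592, -0.0, 0.0]
ft_force: [8.2, -1.8, -15.4]
opening: 0.239
```

Run:
```python
from h import *
from cell import arm
s=arm.state(); Rg=goal_rot(np.radians(-17.4))
print(s['time_s'],s['tcp_pos'],s['ft_force'],s['moment'],s['opening'],delta(s,[.5518,-.0608,.215],Rg))
```

```text
5.35 [ 0.55087832 -0.06165049  0.22127586] [  8.23227436  -1.79422913 -15.41490721] [-0.38437388 -1.18427644 -0.12802482] 0.2386672507840112 (array([0.11, 0.06, 0.63]), array([0.01, 0.01, 0.01]))
```

The sideways force flipped to +8 N: my 1 mm shift made the hooks' rear lip touch the bar, so the free gap is only about 1 mm. I go back half a millimetre before lifting further.

>>> step_arm(hand=[0, 0, 0, 0, 0], delta_pos=[[0, 0.04, 0], [0, 0.06, 0], [0, 0.06, 0], [0, 0.06, -0.1], [0, 0.06, -0.3]], dr=[[0, 0, 0], [0, 0, 0], [0, 0, 0], [0, 0, 0], [0, 0, 0]])

```text
time_s: 5.85
tcp_pos: [0.551, -0.0615, 0.2277]
ee_rot: [0.806, 0.592, -0.0, -0.0]
ft_force: [2.1, -0.9, -9.6]
opening: 0.241
```

Run:
```python
from h import *
from cell import arm
s=arm.state(); Rg=goal_rot(np.radians(-17.4))
print(s['time_s'],s['tcp_pos'],s['ft_force'],s['moment'],s['opening'],delta(s,[.5518,-.0608,.215],Rg))
im=arm.get_image('side'); cv2.imwrite('pics/s5.png',cv2.resize(im[180:350,250:460,::-1],None,fx=3.5,fy=3.5,interpolation=2))
```

```text
5.85 [ 0.55096142 -0.06149951  0.2277051 ] [ 2.05844207 -0.90522073 -9.57037845] [-0.16323274 -0.39069562 -0.07833137] 0.24084814339197586 (array([0.09, 0.06, 1.27]), array([-0.03,  0.01,  0.03]))
```

View pics/s5.png

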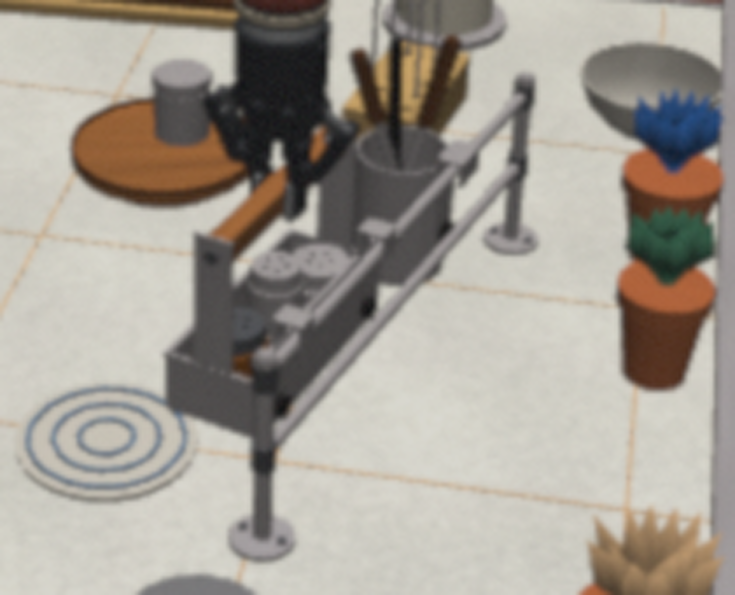

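The caddy is up about 13 mm, all three shakers are standing, and the lateral force is down to 2 N. Continuing straight up.

>>> step_arm(hand=[0, 0, 0, 0, 0], delta_pos=[[0, 0.03, -0.4], [0, 0.03, -1.0], [0, 0.03, -1.7], [0, 0.03, -2.4], [0, 0.03, -3.1]], dr=[[0, 0, 0], [0, 0, 0], [0, 0, 0], [0, 0, 0], [0, 0, 0]])

```text
time_s: 6.4
tcp_pos: [0.5515, -0.0616, 0.2601]
ee_rot: [0.806, 0.592, 0.0, 0.0]
ft_force: [0.8, 0.3, -7.7]
opening: 0.243
```

Run:
```python
from h import *
from cell import arm
s=arm.state(); Rg=goal_rot(np.radians(-17.4))
print(s['time_s'],s['tcp_pos'],s['ft_force'],s['moment'],s['opening'],delta(s,[.5518,-.0608,.215],Rg))
```

```text
6.4 [ 0.55148984 -0.06156027  0.26012824] [ 0.78227286  0.32967693 -7.65798644] [ 0.00415749  0.02278752 -0.05935692] 0.2434450816909024 (array([0.08, 0.  , 4.51]), array([ 0.03, -0.  ,  0.04]))
```

Free hanging now (7.7 N, no lateral force). Raising the rest of the way, then stopping to look.

>>> step_arm(hand=[0, 0, 0, 0, 0], delta_pos=[[0, 0, -0.9], [0, 0, -1.9], [0, 0, -2.9], [0, 0, -3.6], [0, 0, -4.0]], dr=[[0, 0, 0], [0, 0, 0], [0, 0, 0], [0, 0, 0], [0, 0, 0]])

```text
time_s: 6.9
tcp_pos: [0.5513, -0.0615, 0.2998]
ee_rot: [0.806, 0.592, -0.0, -0.0]
ft_force: [-0.9, -0.5, -8.0]
opening: 0.241
```

Run:
```python
from h import *
from cell import arm
s=arm.state(); Rg=goal_rot(np.radians(-17.4))
print(s['time_s'],s['tcp_pos'],s['ft_force'],s['moment'],s['opening'],delta(s,[.5518,-.0608,.215],Rg))
im=arm.get_image('side'); cv2.imwrite('pics/s6.png',cv2.resize(im[150:320,240:450,::-1],None,fx=3.5,fy=3.5,interpolation=2))
```

```text
6.9 [ 0.55128078 -0.06151099  0.29981156] [-0.86402522 -0.45877651 -7.9591366 ] [ 0.1811511   0.41361106 -0.10898666] 0.2405749826563637 (array([0.08, 0.03, 8.48]), array([-0.02, -0.  ,  0.03]))
```

View pics/s6.png

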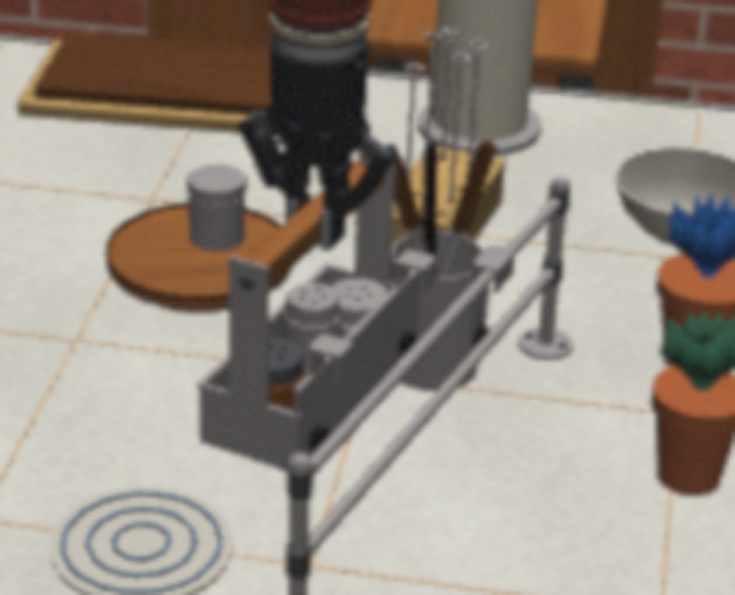

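The hooks are clear above the top bar, the tray is level and the shakers are standing. Drawing straight out along tool -y.

>>> step_arm(hand=[0, 0, 0, 0, 0], delta_pos=[[0, -0.3, 0], [0, -1.0, 0], [0, -1.9, 0], [0, -2.9, 0], [0, -3.9, 0]], dr=[[0, 0, 0], [0, 0, 0], [0, 0, 0], [0, 0, 0], [0, 0, 0]])

```text
time_s: 7.45
tcp_pos: [0.5132, -0.0496, 0.2989]
ee_rot: [0.806, 0.592, -0.0, -0.0]
ft_force: [-0.2, -0.5, -7.2]
opening: 0.236
```

>>> step_arm(hand=[0, 0, 0, 0, 0], delta_pos=[[0, -1.0, 0], [0, -2.0, 0], [0, -3.0, 0], [0, -4.0, 0], [0, -5.0, 0]], dr=[[0, 0, 0], [0, 0, 0], [0, 0, 0], [0, 0, 0], [0, 0, 0]])

```text
time_s: 7.95
tcp_pos: [0.4657, -0.0348, 0.2991]
ee_rot: [0.806, 0.592, 0.0, 0.0]
ft_force: [0.2, -0.4, -8.0]
opening: 0.241
```

>>> step_arm(hand=[0, 0, 0, 0, 0], delta_pos=[[0, -0.9, 0], [0, -1.7, 0], [0, -2.3, 0], [0, -2.6, 0], [0, -2.7, 0]], dr=[[0, 0, 0], [0, 0, 0], [0, 0, 0], [0, 0, 0], [0, 0, 0]])

```text
time_s: 8.45
tcp_pos: [0.4406, -0.0269, 0.2991]
ee_rot: [0.806, 0.592, 0.0, 0.0]
ft_force: [0.7, -0.3, -7.4]
opening: 0.24
```

>>> step_arm(hand=[0, 0, 0, 0, 0], delta_pos=[[0, 0, 0], [0, 0, 0], [0, 0, 0], [0, 0, 0], [0, 0, 0]], dr=[[0, 0, 0], [0, 0, 0], [0, 0, 0], [0, 0, 0], [0, 0, 0]])

```text
time_s: 8.95
tcp_pos: [0.4408, -0.027, 0.299]
ee_rot: [0.806, 0.592, -0.0, -0.0]
ft_force: [0.6, -0.1, -8.3]
opening: 0.244
```

Run:
```python
from h import *
from cell import arm
s=arm.state(); Rg=goal_rot(np.radians(-17.4))
print(s['time_s'],s['tcp_pos'],s['ft_force'],s['moment'],s['opening'],np.abs(s['dq']).max(),delta(s,[.5518,-.0608,.215],Rg))
I={}
for n in('scene','side','wrist'):
    I[n]=arm.get_image(n); cv2.imwrite(f'pics/{n}7.png',I[n][:,:,::-1])
cv2.imwrite('pics/s7.png',cv2.resize(I['side'][150:320,220:430,::-1],None,fx=3.5,fy=3.5,interpolation=2))
cv2.imwrite('pics/sc7.png',cv2.resize(I['scene'][170:360,240:450,::-1],None,fx=3,fy=3,interpolation=2))
```

```text
8.95 [ 0.44082199 -0.02702182  0.29899148] [ 0.5685118  -0.07809999 -8.25370711] [0.02083205 0.04937419 0.03488617] 0.2438975336382523 0.024239528769550125 (array([ 0.09, 11.6 ,  8.4 ]), array([-0.01,  0.  ,  0.03]))
```

View pics/s7.png

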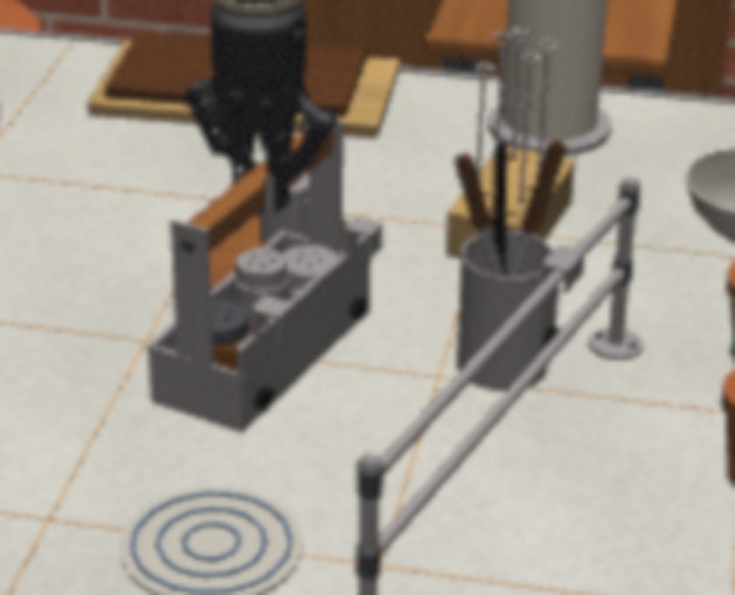

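View pics/sc7.png

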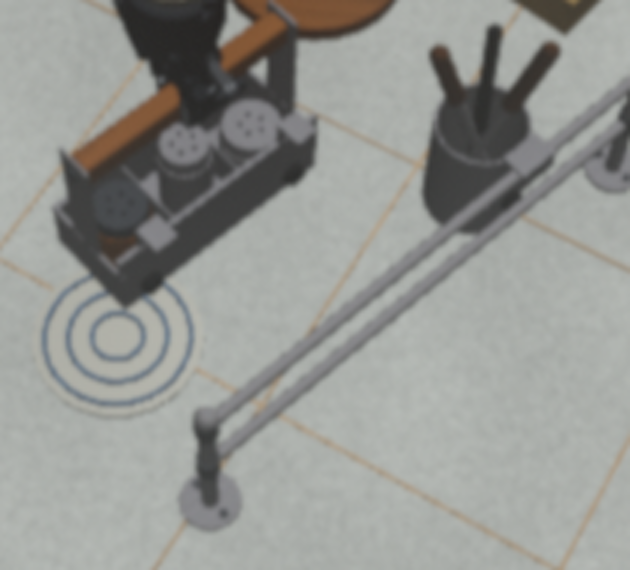

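View pics/wrist7.png

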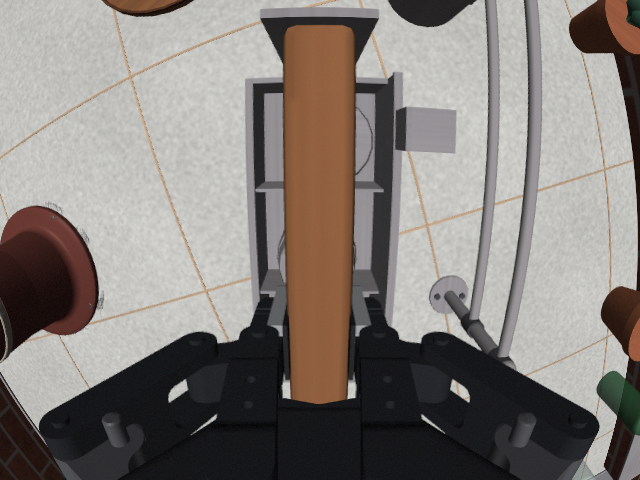

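The caddy hangs level in front of the rail with all three shakers standing. In the scene frame the pot (about (399,220)) and the trivet (about (279,282)) are where they were. I'll compare the handle in the wrist view before the lift and now for slip or tilt, then hand in.

Run:
```python
from h import *
from cell import arm
for n in('w5','wrist7'):
    im=cv2.imread(f'pics/{n}.png')[:,:,::-1].copy(); h=cv2.cvtColor(im,cv2.COLOR_RGB2HSV); l=cv2.connectedComponents(cv2.inRange(h,(3,90,40),(20,255,255)))[1]; ys,xs=np.nonzero(l==l[200,317])
    print(n,ys.min(),ys.max(),[(xs[ys==v].min(),xs[ys==v].max()) for v in (50,150,250,350)])
s=arm.state(); p=s['tcp_pos']; Rt=R.from_quat(s['ee_rot']).as_matrix()
print('tilt deg',np.degrees(np.arccos(-Rt[2,2])),'underside',p[2]-.215+.070,s['ft_force'],s['time_s'])
print(arm.finish_job())
```

```text
w5 25 403 [(np.int64(283), np.int64(355)), (np.int64(284), np.int64(354)), (np.int64(286), np.int64(352)), (np.int64(289), np.int64(348))]
wrist7 25 403 [(np.int64(283), np.int64(355)), (np.int64(284), np.int64(354)), (np.int64(286), np.int64(352)), (np.int64(290), np.int64(347))]
tilt deg 0.0038542238009053927 underside 0.1540251755264758 [ 0.55153797 -0.40455203 -8.10708633] 9.1
the job is handed in; nothing more can be done
None
```

I gripped the caddy by the middle of its handle, lifted it straight up 84 mm and drew it 116 mm straight out towards the robot. I then handed the job in at 9.1 s with the caddy held still in the air.

**Last checks:**
- **Height:** the underside is about 154 mm above the pavers, worked out from how far the arm rose.
- **Distance from the rail:** the hooks' rear face is about 10 cm in front of the top bar.
- **Level:** tool tilt is under 0.01°. The handle sits within one pixel of where it was in the wrist view before the lift, so the grip did not slip.
- **Contact:** the only load on the wrist is about 8 N, close to the caddy's weight, so it appears to touch nothing else.
- **Shakers and surroundings:** all three shakers are standing. The pot, rail and trivet are where they were in the pictures. I did not re-measure the other bystanders at the end.

**What went less cleanly:** early in the lift, a 1 mm shift I made to ease a 5 N push on the rail pressed the hooks' rear lip on the top bar. That gave about 8 N sideways and 15 N down. I moved back about half a millimetre, the sideways force fell to 2 N, and the rest of the lift was free. Before the grasp, the wrist and scene cameras disagreed by about 2 mm on the handle's position, so I used the wrist view.

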